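Hold a sander's sprung tensioner arm for a belt change

ROBOT

A 6-joint arm with a two-finger parallel gripper is mounted at the origin on the work surface. World frame = base frame: x ahead of the robot, y to its left, z up, the work surface at z = 0. Lengths are in m, angles in degrees, forces in N, time in s.
With the tool pointing down it reaches from about 0.25 to 0.725 m from the base axis. Payload 4 kg.
Tool frame: the origin (TCP) lies at the very end of the fingers, on their centre line; the grasp point (between the pads) lies ctrl.grip_point_offset behind it (ctrl.grip_point_offset is the distance from the TCP to the grasp point, in m); z points along the fingers, x is the direction in which the jaws open and shut, and the axes are right-handed (so a half turn about z gives the same grasp; the last joint's range is limited). The gripper opens to 85 mm and grips with 20 to 120 N. Pads are 22 mm wide; open, the fingers measure 114 mm over their backs; the gripper's body (76 mm by 85 mm) begins 54 mm behind the grasp point. The pads swing forward as they close: fully open they stand 13 mm farther back than shut.
Start: joints at [-70.359, 13.785, 0.286, 76.501, 0, 90], TCP at [0.168, -0.471, 0.231] pointing down, gripper open.
Joint ranges: [-155.79, 155.79], [-60.16, 107.12], [-62.33, 73.08], [-114, 123.19], [-81.49, 82.49], [-180, 180]. Speed limits (degrees/s): [159.86, 159.86, 180, 180, 180, 180].

INTERFACE

Orientations are given as a 3x3 rotation matrix whose columns are the frame's x, y, z axes.
In Python, from plant import ctrl gives the robot as it stands.
- The arm moves only by the tool jog_arm, never from a script. Its argument "steps" is text: rows parted by semicolons, each of 5 numbers parted by spaces: the finger opening in mm, from 0 to 85.4, then the shift along the world's x, y, z in mm, then the turn about the world's z in degrees. A call has 1 to 10 rows; each row shifts and turns the commanded pose from where the row before left it; what a row does not reach is not made up. A row lasts 1/12 s, in which the tool goes at most 41.7 mm and 7.16 degrees, less where a joint would pass 70% of its speed; a pose out of reach is approached as far as the arm can. A call with a gripper value outside its range is refused whole. The fingers move at their own pace and stop on an object; "grip_force" is the grip in N (left out, the last holds). Time passes only in rows, so rows that do not move let the fingers close. It gives the time, the measured TCP pose, the force and the opening at its end, in the units of the state.
- ctrl.get_obs(): the state, without advancing time (a new reading comes with each control period).
- ctrl.snapshot(name): name is "side" or "top" or "wrist"; returns the picture (480x640x3 uint8, blue, green, red); there is no depth.
- ctrl.camera_info(name): a dict with "fx", "fy", "cx", "cy" (pixels), "view" (4x4, takes a point from world to camera coordinates). Camera axes: x right, y down, z forward; pixel columns grow to the right and rows downward; lengths in m; the calibration is good to about 2 mm. A picture is of the moment at which its call begins: read the wrist's pose just before it. camera_info takes no time and is no camera call; for the wrist camera it gives the pose at the moment of the call.
- ctrl.finish_job(): hands the job in, once; it reports no verdict.
The state is a dict: "t": time; "q": joint angles; "dq": joint speeds; "joint_torque": joint torques, N m; "ee_pos": TCP position; "eef_rot": TCP orientation; "wrist_force": force on the tool from outside, world axes, zero at the start; "ft_torque": the same for the moment, N m; "width": finger opening in m.
Only numpy, scipy, OpenCV 4.12 (cv2) and the standard library are available. Lean on these libraries where they do the work, as an engineer would, in place of code of your own. Each camera call takes 0.05 s, during which the arm holds its last target.

TASK

The belt sander is to get a new belt. First hang its loose guard by the bail handle on the two-pronged hook of the stand and let go of it; then swing the sander's spring-loaded tensioner arm forward, towards the steel platen at the front of the sander, by its upright post, all the way to its stop, and keep holding it there: your program finishes while the robot is still holding the arm against its spring. Leave everything else on the bench where it is.

Things in the scene. Friction and masses are not known exactly. Their poses are not given: they have to be found in the camera images.
- guard: Belt guard, loose, 0.2 to 0.33 kg: a white open-bottomed sheet-metal box 60 mm (its x) by 124 mm (its y) by 60 mm high, standing upright on the bench, with a steel bail handle over its top. Origin: centre of its lower rim; z up.
- guard_bar (a point): Centre of the handle's straight top bar: round steel bar 10 mm thick that runs along the guard's y between two upright legs 104 mm apart, 105 mm above the guard's lower rim and 45 mm above its lid. Axes as the guard's.
- hook_stand: Fixed dark steel stand, base 150 by 130 mm: at its back (its +x side) a post carries a 90 mm crossbar, from which two parallel steel prongs 8 mm thick reach towards its -x (roughly towards the robot), 64 mm apart, at y = -32 and +32 mm; their upper edges are level, 204 mm above the bench, and their ends turn up to 224 mm. Origin: on the bench; z up.
- hook_seat (a point): Point midway between the two prongs, level with their upper edges, 44 mm behind the upturned tips and 73 mm in front of the crossbar. A handle bar laid here across both prongs, along this point's y, has its centre 5 mm above this point; the gripper can hold the bar's middle, between the prongs. Axes as the stand's.
- sander: Fixed benchtop belt sander without belt: grey base 160 mm (its x) by 320 mm (its y) by 45 mm high with two upright black drums (tops at 103 mm), a steel platen along its front (-x) edge (top 90 mm) and a black switch box (top 95 mm). Between the drums lies the tensioner arm. Origin: centre of the base on the bench; front faces -x; z up.
- tensioner (a joint): Angle of the tensioner arm, a flat aluminium cage with two small black rollers, about an upright pivot: 0 at rest (the spring holds it there, swung to the sander's back), 0.8 rad at its forward stop. Seen from above it turns anticlockwise as it goes forward, to the sander's front. The spring returns it when let go: the push needed at the post grows from about 2.5 N at rest to about 8.5 N at the stop.
- post_grip (a point): Point at mid height (138 mm above the bench) on the upright steel grip post at the free end of the tensioner arm: round, 18 mm thick, from 106 to 158 mm above the bench, 110 mm from the pivot axis; nothing of the sander stands higher than 106 mm. It moves with the arm; its y axis points from the pivot to the post.
- pivot_axis (a point): Point on the tensioner's upright pivot axis, at the same height as post_grip. Axes as the sander's.
- headstock_mid (a point): Centre of a guitar headstock blank, loose wooden plate 170 by 66 to 95 by 16 mm with six holes; bystander.
- cork_mid (a point): Centre of a loose cork sanding block 50 by 30 by 30 mm; bystander.
- oil_mid (a point): Centre of a loose amber jar, 60 mm across, 80 mm high; bystander.
- brush_mid (a point): A point on a loose brush lying flat, 170 mm long; bystander.
- cup_mid (a point): Centre of a loose white cup, 70 mm across, 55 mm high; bystander.
- clamp_mid (a point): A point on the bar of a small loose bar clamp lying flat, 160 mm long; bystander.
Mind the look-alikes: they are no part of the job. Of the things shaped like the guard, the white one is meant.

How it is judged (in metres and radians):
On the way, in this order (a step that is already met when the one before it is completed fails the run):
1. the guard hangs by its handle on both prongs, let go (x of guard_bar in the frame of hook_seat between -0.05 and 0.068 m and y of guard_bar in the frame of hook_seat between -0.03 and 0.03 m and z of guard_bar in the frame of hook_seat between -0.004 and 0.016 m and angle between guard's own z axis and vertical below 0.4 rad and contact force between guard and hook_stand above 1 N and contact force between guard and the arm below 0.1 N and contact force between guard and the fingers below 0.1 N), for 0.3 s.
2. the tensioner arm is at its forward stop (value of joint tensioner above 0.73 rad), for 0.3 s.
At the end, for the whole second after the job is handed in: Guard at rest, its bar on the prongs (between tips and crossbar, 30 mm sideways, -4 to 16 mm above their edges), tilt under 0.4 rad, stand bearing over 1 N, robot off it; tensioner at 0.73 rad or more and still, held by the robot with over 2 N (all of step 1 and linear speed of guard below 0.05 m/s and value of joint tensioner above 0.73 rad and velocity of joint tensioner between -0.1 and 0.1 rad/s and contact force between any of the fingers, the arm and sander above 2 N); the arm keeps its last pose, push and grip.
It fails at once if a bystander (headstock blank, cork block, jar, brush, cup or clamp) is moved more than 30 mm (distance of any of headstock_mid, cork_mid, oil_mid, brush_mid, cup_mid, clamp_mid from where it was at the start of the episode above 0.03 m).
It also fails if it takes over 51 s, if anything falls off the work surface, if the arm or the gripper's body presses on something with over 40 N, if the wrist force passes 120 N, or if a joint passes its speed limit or range.

## Working session

There is one attempt and no reset: what is moved stays moved. The work goes in short steps, Python scripts to look and compute and a tool call to move; the robot and the scene stay as the last step left them, time stands still between calls to the robot, and variables do not carry over. Pictures are saved under pics/ and viewed, and the job is handed in when it is done.

Besides the shell and the picture viewer there is one more tool, called after "Call:" as name(argument=value, ...) on one line, values as JSON. jog_arm: Moves the arm, as the interface text tells. Its arguments: {"type":"object","properties":{"steps":{"type":"string"},"grip_force":{"type":"number"}},"required":["steps"]}

```bash
mkdir -p pics; ls; python3 - <<'E'
from plant import ctrl
import cv2
print(ctrl.get_obs()); print(ctrl.grip_point_offset)
for n in ("side","top","wrist"):
    i=ctrl.camera_info(n); print(n,i)
    cv2.imwrite(f"pics/{n}0.png",ctrl.snapshot(n))
E
```

```text
pics
{'t': 0.0, 'q': array([-7.03585406e+01,  1.38338680e+01,  2.12343201e-01,  7.65019434e+01,
       -2.95824536e-04,  9.00002009e+01]), 'dq': array([-0.00570327, -0.02321326,  0.1473151 , -0.0741071 ,  0.02562114,
       -0.08987283]), 'joint_torque': array([-1.79623541e-03, -3.72317898e+01,  2.52409297e+01,  1.71351002e-02,
       -1.47841424e-04, -2.95154386e-06]), 'ee_pos': array([ 0.16784795, -0.47029931,  0.23038929]), 'eef_rot': array([[ 3.36129076e-01, -9.41815647e-01, -7.29204187e-04],
       [-9.41813464e-01, -3.36129867e-01,  2.02780335e-03],
       [-2.15492423e-03,  5.17065433e-06, -9.99997678e-01]]), 'wrist_force': array([-0.51671601,  0.41012607, -0.84289232]), 'ft_torque': array([0.02223248, 0.01454096, 0.01542591]), 'width': 0.08563784410958042}
0.0187
side {'fx': 522.0680501359683, 'fy': 522.0680501359683, 'cx': 317.3420684985105, 'cy': 238.50120114111667, 'view': array([[-0.9971348 , -0.07403141,  0.01554179,  0.44070006],
       [-0.059705  ,  0.64406745, -0.76263519,  0.12722698],
       [ 0.046449  , -0.76137801, -0.64664211,  1.43220139],
       [ 0.        ,  0.        ,  0.        ,  1.        ]])}
top {'fx': 556.1229604647501, 'fy': 556.1229604647501, 'cx': 323.5445170998873, 'cy': 240.25443344203902, 'view': array([[-0.01853296, -0.99959673, -0.02151531,  0.03676722],
       [-0.98622585,  0.02181412, -0.16395948,  0.4460892 ],
       [ 0.1643627 ,  0.0181803 , -0.98623242,  1.6924856 ],
       [ 0.        ,  0.        ,  0.        ,  1.        ]])}
wrist {'fx': 423.464846257276, 'fy': 423.464846257276, 'cx': 326.79346894218287, 'cy': 245.36146842158595, 'view': array([[ 0.33676025, -0.94158771, -0.00226107, -0.49810721],
       [-0.8901764 , -0.31915373,  0.32515668, -0.04346357],
       [-0.30688516, -0.1074871 , -0.94565745,  0.38193473],
       [ 0.        ,  0.        ,  0.        ,  1.        ]])}
```

View pics/side0.png

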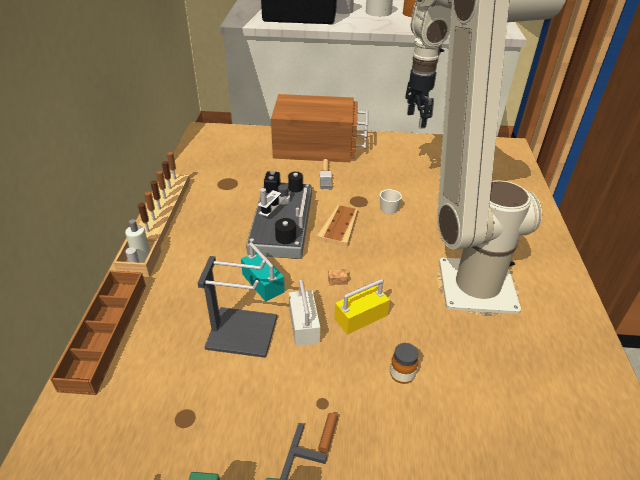

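View pics/top0.png

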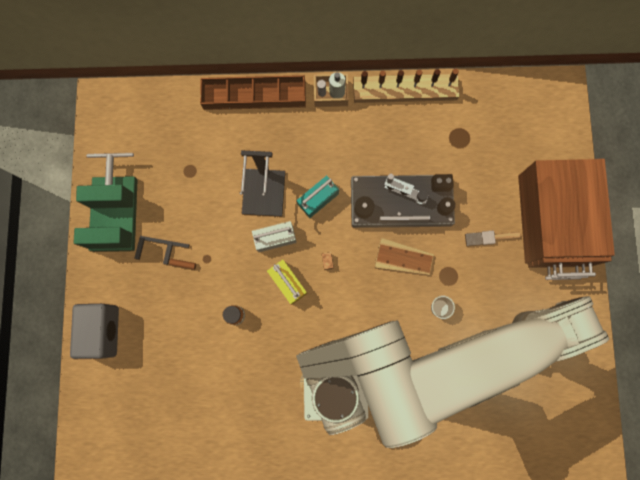

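View pics/wrist0.png

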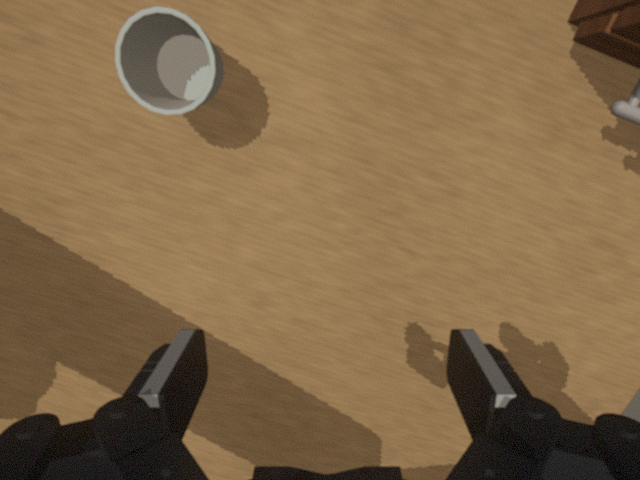

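Guard-shaped candidates in the top view are white (274,236), teal (318,196) and yellow (287,282). The white one fits the description. I'll enlarge crops to confirm it and to measure.

```bash
python3 - <<'E'
import cv2
t=cv2.imread("pics/top0.png"); s=cv2.imread("pics/side0.png")
cv2.imwrite("pics/c1.png",cv2.resize(t[140:265,230:350],None,fx=5,fy=4.8*5/4.8,interpolation=cv2.INTER_CUBIC)[:600])
cv2.imwrite("pics/c2.png",cv2.resize(t[165:240,340:465],None,fx=6,fy=6,interpolation=cv2.INTER_CUBIC))
cv2.imwrite("pics/c3.png",cv2.resize(s[235:360,190:350],None,fx=4.8,fy=4.8,interpolation=cv2.INTER_CUBIC))
cv2.imwrite("pics/c4.png",cv2.resize(s[160:260,240:340],None,fx=6,fy=6,interpolation=cv2.INTER_CUBIC))
E
```

```text
(no output)
```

View pics/c1.png

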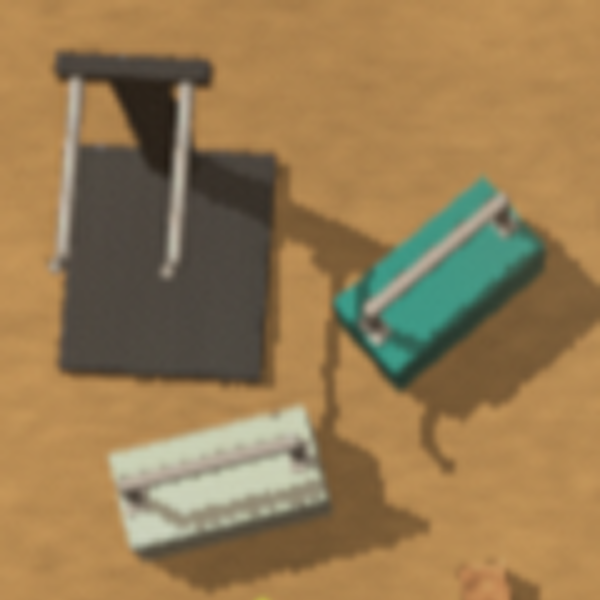

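View pics/c2.png

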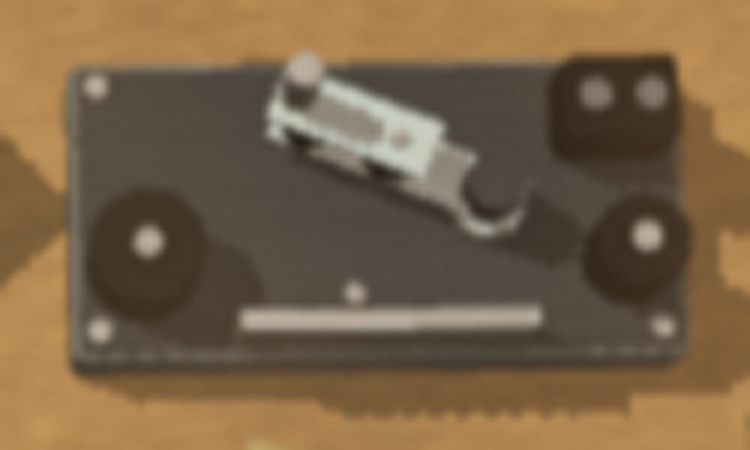

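View pics/c3.png

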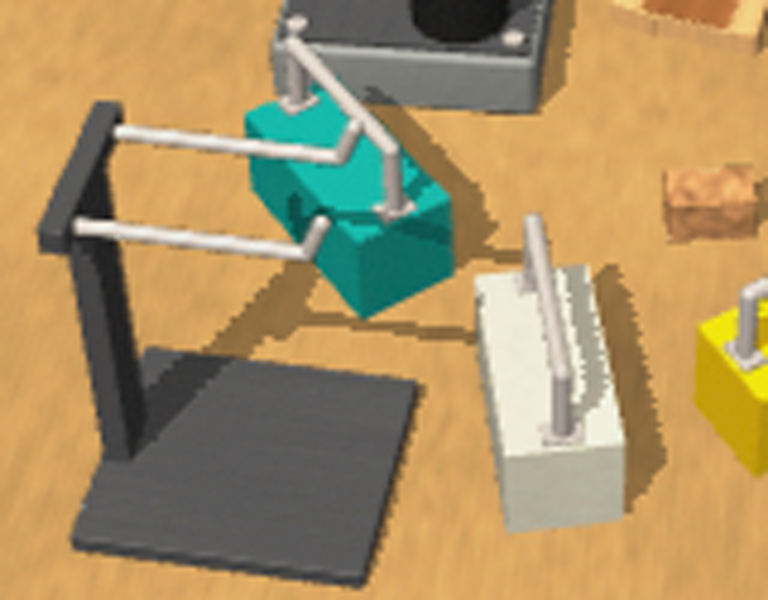

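View pics/c4.png

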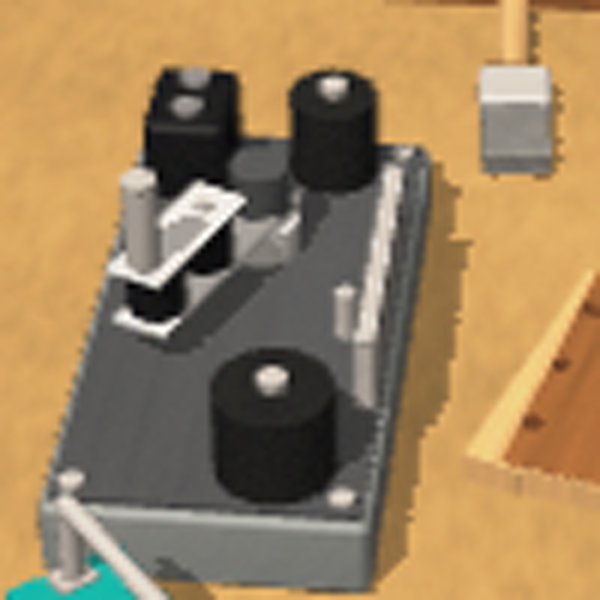

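```bash
cat > h.py <<'E'
import numpy as np
from plant import ctrl
def ray(cam,p,info=None):
    i=info or ctrl.camera_info(cam); V=i["view"]; R=V[:3,:3]; c=-R.T@V[:3,3]
    d=R.T@np.array([(p[0]-i["cx"])/i["fx"],(p[1]-i["cy"])/i["fy"],1]); return c,d
def at_z(cam,p,z,info=None):
    c,d=ray(cam,p,info); return c+d*(z-c[2])/d[2]
def tri(*cp):
    A=np.zeros((3,3));b=np.zeros(3);L=[]
    for x in cp:
        c,d=ray(*x); d=d/np.linalg.norm(d); P=np.eye(3)-np.outer(d,d); A+=P;b+=P@c; L.append((c,d))
    X=np.linalg.solve(A,b)
    return X,[round(1000*float(np.linalg.norm(np.cross(X-c,d))),1) for c,d in L]
def cr(p,s,o): return ((p[0]+.5)/s-.5+o[0],(p[1]+.5)/s-.5+o[1])
def proj(cam,X):
    i=ctrl.camera_info(cam);p=i["view"][:3,:3]@np.array(X)+i["view"][:3,3]
    return i["fx"]*p[0]/p[2]+i["cx"],i["fy"]*p[1]/p[2]+i["cy"]
E
python3 - <<'E'
from h import *
np.set_printoptions(precision=4,suppress=True)
T=lambda p:cr(p,5,(230,140)); T2=lambda p:cr(p,6,(340,165)); S=lambda p:cr(p,4.8,(190,235)); S2=lambda p:cr(p,6,(240,160))
b=[at_z("top",T(p),.107) for p in [(125,483),(308,447)]]; print("bar",b,np.linalg.norm(b[0]-b[1]))
print(tri(("top",T((125,483))),("side",S((563,372)))),tri(("top",T((308,447))),("side",S((532,218)))))
print("box top",[at_z("top",T(p),.06) for p in [(109,457),(304,406),(328,503),(138,550)]])
print("base",[at_z("top",T(p),.012) for p in [(78,147),(275,153),(263,383),(62,373)]])
print("tips",[at_z("top",T(p),.222) for p in [(58,266),(167,272)]])
print(tri(("top",T((58,266))),("side",S((321,218)))),tri(("top",T((167,272))),("side",S((357,127)))))
print("prong root",[at_z("top",T(p),.204) for p in [(77,80),(186,84)]])
print("sander",[at_z("top",T2(p),.045) for p in [(70,70),(678,65),(685,355),(75,365)]])
print("post",at_z("top",T2((304,70)),.158),tri(("top",T2((304,70))),("side",S2((137,175)))))
print("platen",[at_z("top",T2(p),.09) for p in [(240,320),(542,316)]])
print("stop peg",at_z("top",T2((355,292)),.08))
print("drum",[at_z("top",T2(p),.106) for p in [(148,240),(648,236)]])
E
```

```text
bar [array([0.452 , 0.2327, 0.107 ]), array([0.4714, 0.1227, 0.107 ])] 0.11165326157119163
(array([0.4514, 0.233 , 0.1053]), [0.9, 0.9]) (array([0.4748, 0.1233, 0.098 ]), [1.7, 1.7])
box top [array([0.4768, 0.2494, 0.06  ]), array([0.5062, 0.1286, 0.06  ]), array([0.445 , 0.1144, 0.06  ]), array([0.4184, 0.2314, 0.06  ])]
base [array([0.6902, 0.2773, 0.012 ]), array([0.683 , 0.1497, 0.012 ]), array([0.5315, 0.1584, 0.012 ]), array([0.541 , 0.2868, 0.012 ])]
tips [array([0.5568, 0.2542, 0.222 ]), array([0.5519, 0.1925, 0.222 ])]
(array([0.5574, 0.2544, 0.221 ]), [0.3, 0.3]) (array([0.5516, 0.1927, 0.2204]), [0.7, 0.7])
prong root [array([0.6718, 0.2469, 0.204 ]), array([0.6678, 0.1838, 0.204 ])]
sander [array([ 0.6481, -0.0636,  0.045 ]), array([ 0.6429, -0.3816,  0.045 ]), array([ 0.4883, -0.3765,  0.045 ]), array([ 0.4902, -0.062 ,  0.045 ])]
post [ 0.6129 -0.1741  0.158 ] (array([ 0.6139, -0.1741,  0.1577]), [0.9, 0.9])
platen [array([ 0.5027, -0.1442,  0.09  ]), array([ 0.5013, -0.2961,  0.09  ])]
stop peg [ 0.518  -0.2039  0.08  ]
drum [array([ 0.5415, -0.0982,  0.106 ]), array([ 0.5376, -0.3481,  0.106 ])]
```

Call:
jog_arm(steps="85 12 32.5 0 4.2;85 12 32.5 0 4.2;85 12 32.5 0 4.2;85 12 32.5 0 4.2;85 12 32.5 0 4.2;85 12 32.5 0 4.2;85 12 32.5 0 4.2;85 12 32.5 0 4.2;85 12 32.5 0 4.2;85 12 32.5 0 4.2", grip_force=50)

```text
t: 0.98
ee_pos: [0.288, -0.1443, 0.2313]
eef_rot: [[0.881, -0.472, 0.0], [-0.472, -0.881, -0.0], [0.0, -0.0, -1.0]]
wrist_force: [0.9, 0.0, -0.5]
width: 0.085
```

Call:
jog_arm(steps="85 12 32.5 0 4.2;85 12 32.5 0 4.2;85 12 32.5 0 4.2;85 12 32.5 0 4.2;85 12 32.5 0 4.2;85 12 32.5 0 4.2;85 12 32.5 0 4.2;85 12 32.5 0 4;85 0 0 0 4;85 0 0 0 0")

```text
t: 1.82
ee_pos: [0.3841, 0.1157, 0.2308]
eef_rot: [[0.987, 0.162, -0.001], [0.162, -0.987, -0.0], [-0.001, 0.0, -1.0]]
wrist_force: [0.5, -0.6, -0.3]
width: 0.0848
```

```bash
python3 - <<'E'
from h import *
import cv2
np.set_printoptions(precision=4,suppress=True)
o=ctrl.get_obs();print(o["t"],o["ee_pos"],o["eef_rot"][:,0],o["q"],o["wrist_force"])
i=ctrl.camera_info("wrist");np.save("w1.npy",i,allow_pickle=True)
cv2.imwrite("pics/w1.png",ctrl.snapshot("wrist"));cv2.imwrite("pics/t1.png",ctrl.snapshot("top"))
T2=lambda p:cr(p,6,(340,165))
p=at_z("top",T2((495,185)),.09);print("pivot?",p,np.linalg.norm(p[:2]-[.6135,-.174]))
E
```

```text
1.8167 [0.3841 0.1157 0.2308] [ 0.9868  0.1622 -0.0012] [ 16.7712   2.6184 -13.0197  74.4307  -0.0039  97.4362] [ 0.5188 -0.604  -0.3293]
pivot? [ 0.5696 -0.2757  0.09  ] 0.11076634223530674
```

View pics/w1.png

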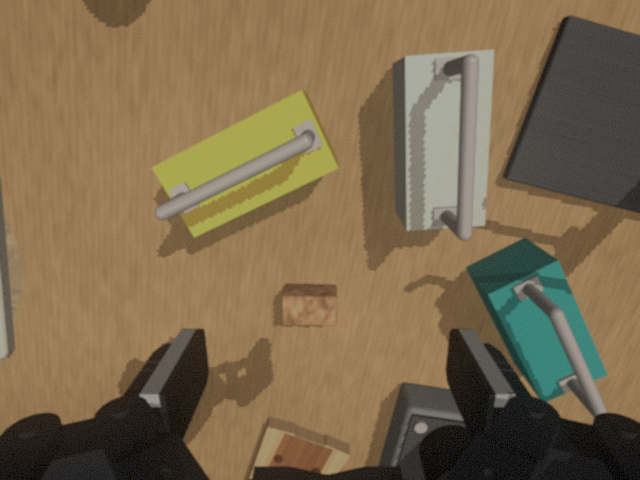

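The wrist view shows the white guard's bar running from (470,60) to (464,235), yellow at (245,165) and teal at (540,310). White is confirmed as the target.

```bash
python3 - <<'E'
from h import *
np.set_printoptions(precision=4,suppress=True)
i=np.load("w1.npy",allow_pickle=True).item()
a=at_z("wrist",(471,56),.105,i);b=at_z("wrist",(464,237),.105,i);d=a-b
print(a,b,(a+b)/2,np.linalg.norm(d),np.degrees(np.arctan2(-d[0],d[1])))
c=[at_z("wrist",p,.06,i) for p in [(404,56),(494,50),(486,225),(407,230)]];print(c,np.mean(c,0))
for q,r in((0,3),(1,2)): d=c[q]-c[r];print(np.degrees(np.arctan2(-d[0],d[1])))
E
```

```text
[0.4486 0.2366 0.105 ] [0.4741 0.1285 0.105 ] [0.4613 0.1826 0.105 ] 0.11100989679458464 13.2722274570652
[array([0.4167, 0.2355, 0.06  ]), array([0.476, 0.249, 0.06 ]), array([0.5056, 0.129 , 0.06  ]), array([0.4464, 0.1151, 0.06  ])] [0.4612 0.1821 0.06  ]
13.826314627967545
13.825215790714408
```

Call:
jog_arm(steps="50 26 22 0 1.4;50 26 22 0 1.4;50 25 22 0 1.4;50 0 0 0 0;50 0 0 -30 0;50 0 0 -30 0;50 0 0 -30 0;50 0 0 -30 0;50 0 0 0 0")

```text
t: 2.67
ee_pos: [0.4562, 0.1768, 0.1059]
eef_rot: [[0.974, 0.225, -0.011], [0.225, -0.974, -0.004], [-0.012, 0.002, -1.0]]
wrist_force: [-1.1, -1.0, 0.3]
width: 0.0497
```

```bash
python3 - <<'E'
from h import *
import cv2
cv2.imwrite("pics/w2.png",ctrl.snapshot("wrist"));s=ctrl.snapshot("side")
cv2.imwrite("pics/s2.png",cv2.resize(s[200:380,180:420],None,fx=3.3,fy=3.3))
E
```

```text
(no output)
```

View pics/w2.png

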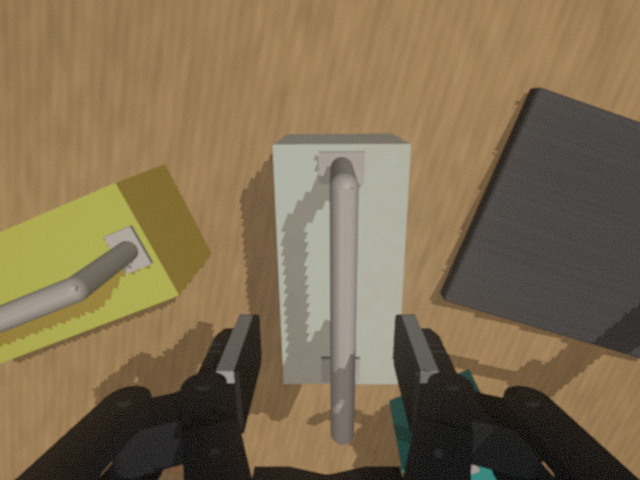

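View pics/s2.png

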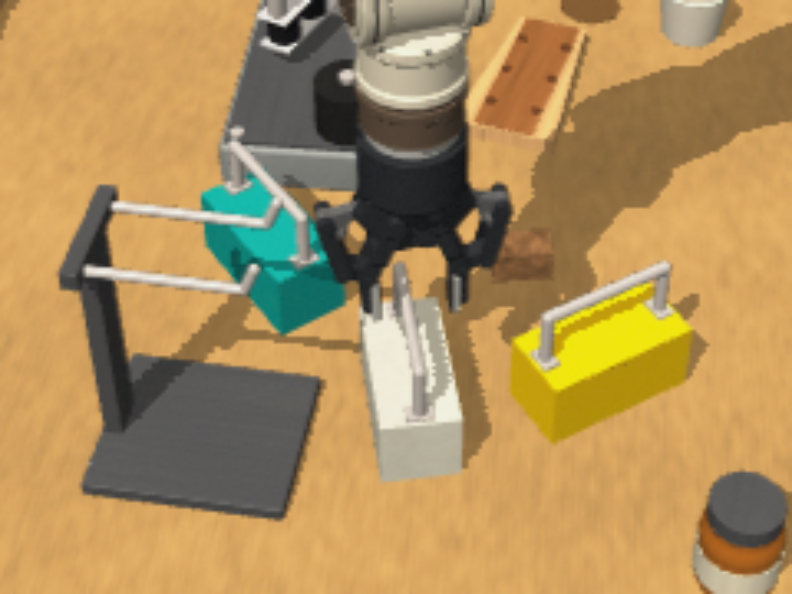

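Call:
jog_arm(steps="50 0 0 0 0;50 0 0 0 0")

```text
t: 2.93
ee_pos: [0.4628, 0.1803, 0.1137]
eef_rot: [[0.974, 0.228, 0.004], [0.228, -0.974, 0.002], [0.004, -0.001, -1.0]]
wrist_force: [0.2, 0.8, -0.2]
width: 0.05
```

Call:
jog_arm(steps="50 -1 1.5 -14 0.3;50 0 0 -13 0;50 0 0 0 0;50 0 0 0 0;50 0 0 0 0;10 0 0 0 0;0 0 0 0 0;0 0 0 0 0;0 0 0 0 0;0 0 0 0 0")

```text
t: 3.77
ee_pos: [0.4609, 0.1819, 0.0849]
eef_rot: [[0.972, 0.234, 0.002], [0.234, -0.972, 0.001], [0.002, -0.0, -1.0]]
wrist_force: [0.7, -0.3, 2.2]
width: 0.008
```

Call:
jog_arm(steps="0 0 0 0 0;0 0 0 0 0;0 0 0 0 0", grip_force=70)

```text
t: 4.02
ee_pos: [0.4609, 0.1819, 0.0849]
eef_rot: [[0.972, 0.234, 0.002], [0.234, -0.972, 0.001], [0.002, -0.0, -1.0]]
wrist_force: [1.0, -0.0, 4.2]
width: 0.0074
```

Call:
jog_arm(steps="0 0 0 8 0;0 0 0 10 0;0 0 0 15 0;0 0 0 20 0;0 0 0 20 0;0 0 0 20 0;0 0 0 20 0;0 0 0 17 0;0 0 0 0 0;0 0 0 0 0")

```text
t: 4.85
ee_pos: [0.4601, 0.1817, 0.2148]
eef_rot: [[0.972, 0.234, 0.001], [0.234, -0.972, 0.0], [0.001, -0.0, -1.0]]
wrist_force: [-0.3, 0.3, -3.1]
width: 0.0077
```

Call:
jog_arm(steps="0 6 9 0 -3.4;0 6 9 0 -3.4;0 6 9 0 -3.4;0 6 9 0 -3.4;0 6 9 0 -3.6;0 0 0 0 0;0 0 0 0 0;0 0 0 0 0")

```text
t: 5.52
ee_pos: [0.4889, 0.2258, 0.213]
eef_rot: [[0.998, -0.063, -0.003], [-0.063, -0.998, -0.002], [-0.003, 0.002, -1.0]]
wrist_force: [0.2, -0.2, -3.8]
width: 0.0076
```

```bash
python3 - <<'E'
from h import *
import cv2
i=ctrl.camera_info("wrist");np.save("w3.npy",i,allow_pickle=True)
cv2.imwrite("pics/w3.png",ctrl.snapshot("wrist"));s=ctrl.snapshot("side");cv2.imwrite("pics/s3f.png",s);t=ctrl.snapshot("top");cv2.imwrite("pics/t3f.png",t)
cv2.imwrite("pics/s3.png",cv2.resize(s[210:360,190:350],None,fx=4,fy=4,interpolation=cv2.INTER_CUBIC))
cv2.imwrite("pics/t3.png",cv2.resize(t[140:260,220:340],None,fx=5,fy=5,interpolation=cv2.INTER_CUBIC))
o=ctrl.get_obs();print(o["ee_pos"],o["width"],o["wrist_force"])
E
```

```text
[0.48951557 0.22600463 0.21404339] 0.00744679921060448 [-0.89707567  0.5403089  -2.80043126]
```

View pics/w3.png

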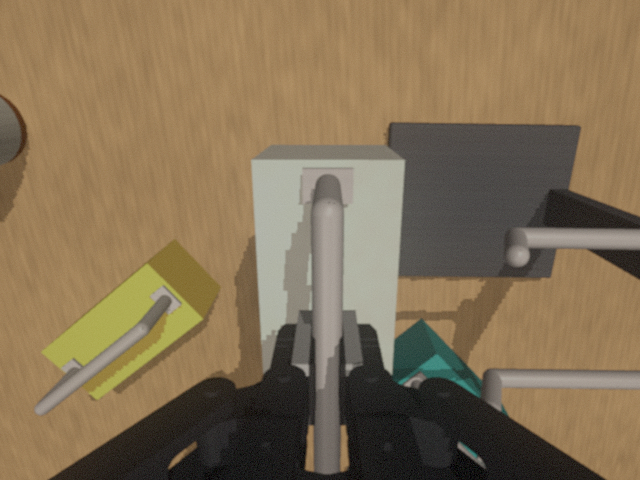

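View pics/s3.png

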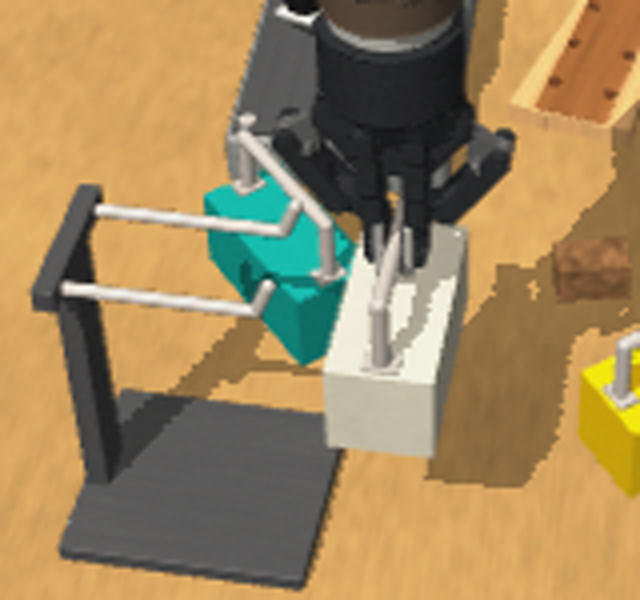

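View pics/t3.png

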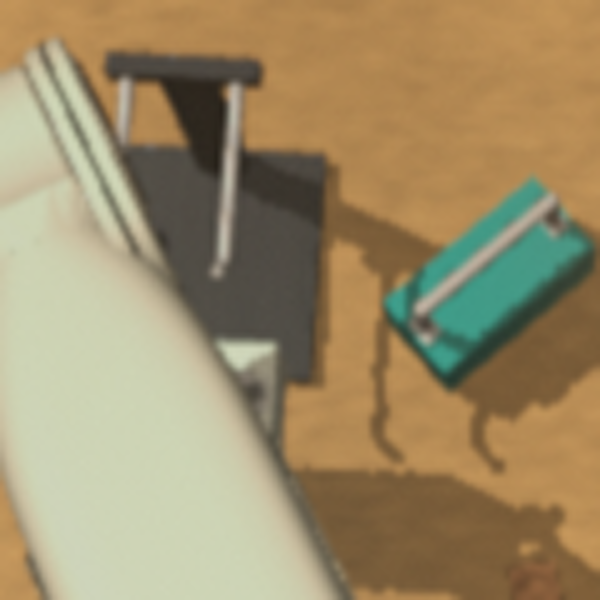

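```bash
python3 - <<'E'
from h import *
np.set_printoptions(precision=4,suppress=True)
i=np.load("w3.npy",allow_pickle=True).item()
S=lambda p:cr(p,4,(190,210))
print("bar L end",tri(("wrist",(328,203),i),("side",S((380,300)))), at_z("wrist",(328,203),.234,i))
a=at_z("wrist",(327,200),.234,i);b=at_z("wrist",(328,470),.234,i);print(a,b)
print("tipL",tri(("wrist",(517,257),i),("side",S((268,284)))),at_z("wrist",(517,257),.222,i))
print("rear prong pts",[at_z("wrist",p,.204,i) for p in [(620,239),(620,378),(520,239),(500,378)]])
o=ctrl.get_obs();print(o["ee_pos"])
E
```

```text
bar L end (array([0.4926, 0.2832, 0.242 ]), [0.2, 0.2]) [0.4922 0.2813 0.234 ]
[0.492  0.2822 0.234 ] [0.486  0.1792 0.234 ]
tipL (array([0.557 , 0.2541, 0.2185]), [0.6, 0.6]) [0.5548 0.2559 0.222 ]
rear prong pts [array([0.601 , 0.2536, 0.204 ]), array([0.6112, 0.1906, 0.204 ]), array([0.5634, 0.2559, 0.204 ]), array([0.5603, 0.1936, 0.204 ])]
[0.4895 0.226  0.214 ]
```

Call:
jog_arm(steps="0 4 1 0 0;0 8 0 0 0;0 8 -0.5 0 0;0 8 -0.5 0 0;0 8 -0.5 0 0;0 8 -0.5 0 0;0 0 0 0 0;0 0 0 0 0")

```text
t: 6.33
ee_pos: [0.5345, 0.2254, 0.2139]
eef_rot: [[0.998, -0.064, -0.001], [-0.064, -0.998, -0.0], [-0.001, 0.0, -1.0]]
wrist_force: [-0.4, 0.4, -3.0]
width: 0.0079
```

```bash
python3 - <<'E'
from h import *
import cv2
cv2.imwrite("pics/w4.png",ctrl.snapshot("wrist"));s=ctrl.snapshot("side")
cv2.imwrite("pics/s4.png",cv2.resize(s[220:340,190:310],None,fx=5,fy=5,interpolation=cv2.INTER_CUBIC))
E
```

```text
(no output)
```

View pics/w4.png

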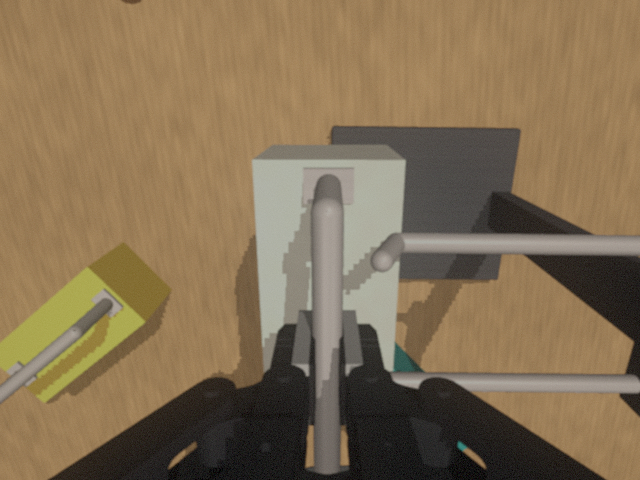

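View pics/s4.png

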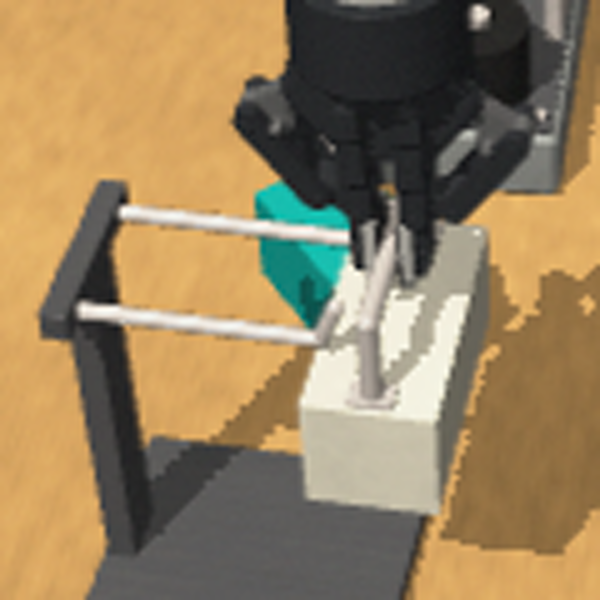

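The prong tips are now at the bail window: the left one is at (383,258) in the wrist view, below bar height and above the lid, with no contact force. I'll continue inserting.

Call:
jog_arm(steps="0 5 -0.5 0 0;0 7 -0.5 0 0;0 7 -0.5 0 0;0 7 -0.5 0 0;0 0 0 0 0;0 0 0 0 0")

```text
t: 6.93
ee_pos: [0.5605, 0.2235, 0.214]
eef_rot: [[0.998, -0.064, -0.0], [-0.064, -0.998, -0.0], [-0.0, 0.0, -1.0]]
wrist_force: [-0.5, 0.4, -2.4]
width: 0.0076
```

Call:
jog_arm(steps="0 8 -0.5 0 0;0 9 -0.5 0 0;0 9 -0.5 0 0;0 9 -0.5 0 0;0 0 0 0 0;0 0 0 0 0")

```text
t: 7.43
ee_pos: [0.5952, 0.2215, 0.2139]
eef_rot: [[0.998, -0.064, -0.001], [-0.064, -0.998, -0.0], [-0.001, 0.0, -1.0]]
wrist_force: [-0.2, -0.5, -2.6]
width: 0.0075
```

```bash
python3 - <<'E'
from h import *
import cv2
cv2.imwrite("pics/w5.png",ctrl.snapshot("wrist"));s=ctrl.snapshot("side")
cv2.imwrite("pics/s5.png",cv2.resize(s[220:340,190:310],None,fx=5,fy=5,interpolation=cv2.INTER_CUBIC))
E
```

```text
(no output)
```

View pics/w5.png

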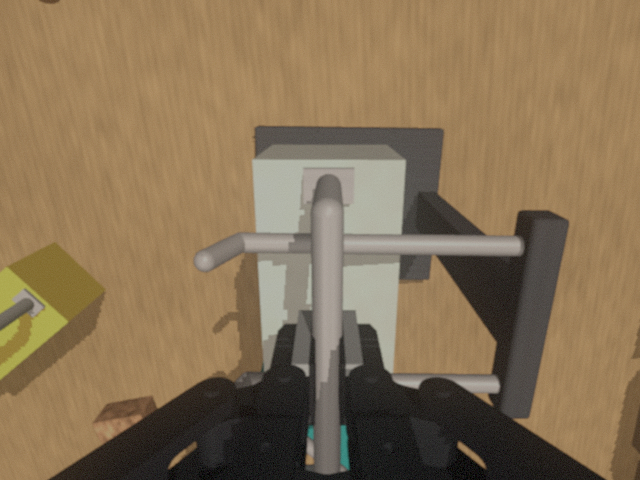

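View pics/s5.png

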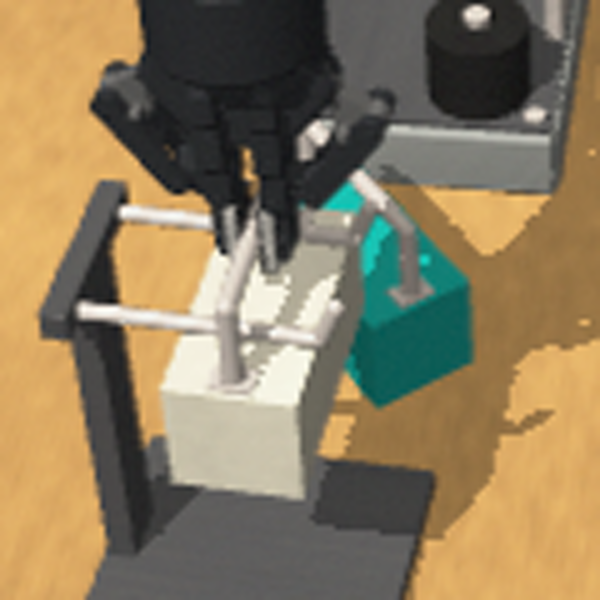

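Both prongs run through the bail, and the bar is behind the tips. Next I lower it.

Call:
jog_arm(steps="0 0 0 -6 0;0 0 0 -6 0;0 0 0 -6 0;0 0 0 -4 0;0 0 0 0 0;0 0 0 0 0")

```text
t: 8.03
ee_pos: [0.5946, 0.2215, 0.1917]
eef_rot: [[0.998, -0.064, -0.001], [-0.064, -0.998, -0.0], [-0.001, 0.001, -1.0]]
wrist_force: [0.2, -0.1, -2.6]
width: 0.0076
```

Call:
jog_arm(steps="0 0 0 -2 0;0 0 0 -1 0;0 0 0 0 0;0 0 0 0 0")

```text
t: 8.37
ee_pos: [0.5951, 0.2216, 0.1894]
eef_rot: [[0.998, -0.064, 0.0], [-0.064, -0.998, 0.0], [0.0, -0.0, -1.0]]
wrist_force: [0.2, 0.4, -1.6]
width: 0.0074
```

Call:
jog_arm(steps="0 0 0 -1 0;0 0 0 -0.5 0;0 0 0 0 0;0 0 0 0 0")

```text
t: 8.7
ee_pos: [0.5953, 0.2217, 0.1886]
eef_rot: [[0.998, -0.064, 0.001], [-0.064, -0.998, 0.0], [0.001, -0.0, -1.0]]
wrist_force: [-1.1, -0.3, 1.0]
width: 0.0075
```

Call:
jog_arm(steps="12 0 0 0 0;16 0 0 0 0;20 0 0 0 0;25 0 0 0 0;40 0 0 0 0;40 0 0 0 0;40 0 0 0 0;40 0 0 0 0")

```text
t: 9.37
ee_pos: [0.5951, 0.2216, 0.1878]
eef_rot: [[0.998, -0.064, -0.0], [-0.064, -0.998, -0.0], [-0.0, 0.0, -1.0]]
wrist_force: [-0.4, -0.1, 0.3]
width: 0.0401
```

```bash
python3 - <<'E'
from h import *
import cv2
cv2.imwrite("pics/w6.png",ctrl.snapshot("wrist"));s=ctrl.snapshot("side")
cv2.imwrite("pics/s6.png",cv2.resize(s[220:340,190:310],None,fx=5,fy=5,interpolation=cv2.INTER_CUBIC))
E
```

```text
(no output)
```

View pics/w6.png

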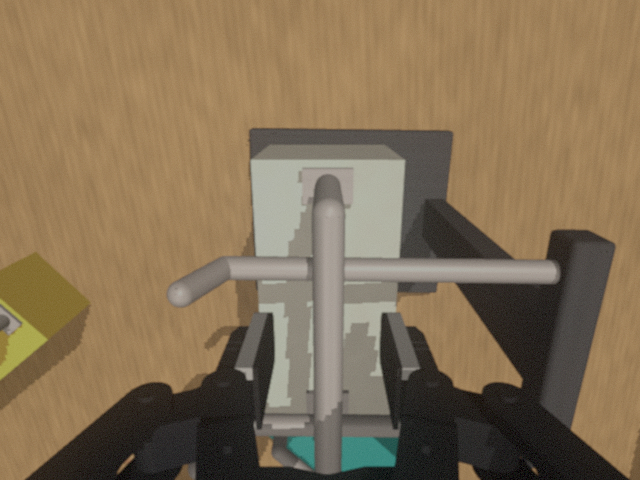

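View pics/s6.png

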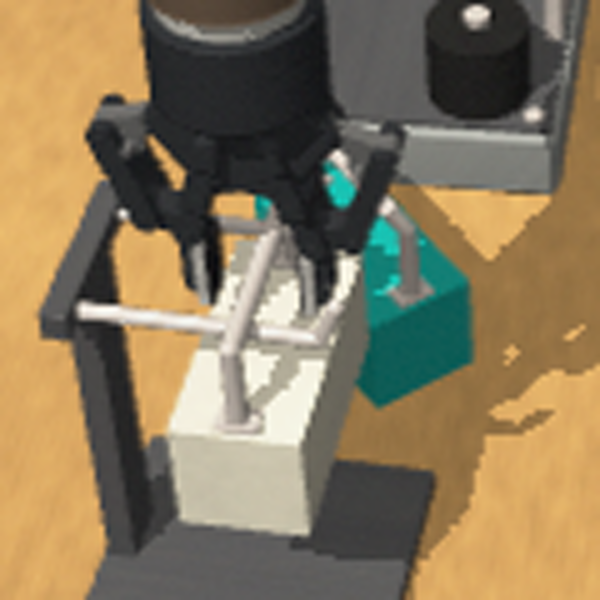

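Call:
jog_arm(steps="40 0 0 10 0;40 0 0 20 0;40 0 0 25 0;40 0 0 25 0;40 0 0 20 0;40 0 -10 0 -1;40 1 -30 0 -2;40 2 -35 0 -2;40 2 -35 0 -2;40 2 -35 0 -2")

```text
t: 10.3
ee_pos: [0.6017, 0.0752, 0.2879]
eef_rot: [[0.975, -0.22, -0.0], [-0.22, -0.975, -0.0], [0.0, 0.0, -1.0]]
wrist_force: [0.5, -0.3, 0.0]
width: 0.0402
```

Call:
jog_arm(steps="45 2 -35 0 -2;45 2 -35 0 -2;45 2 -35 0 -2;45 2 -35 0 -2;45 2 -35 0 -2;45 2 -35 0 -0.6;45 0 -20 0 0;45 0 0 0 0;45 0 0 0 0;45 0 0 0 0")

```text
t: 11.13
ee_pos: [0.6138, -0.1532, 0.2878]
eef_rot: [[0.919, -0.395, -0.0], [-0.395, -0.919, 0.001], [-0.001, -0.0, -1.0]]
wrist_force: [-0.1, -0.6, -0.1]
width: 0.0448
```

```bash
python3 - <<'E'
from h import *
import cv2
o=ctrl.get_obs();print(o["ee_pos"],o["eef_rot"][:,0],o["wrist_force"])
i=ctrl.camera_info("wrist");np.save("w7.npy",i,allow_pickle=True)
cv2.imwrite("pics/w7.png",ctrl.snapshot("wrist"));s=ctrl.snapshot("side");cv2.imwrite("pics/s7f.png",s)
cv2.imwrite("pics/s7.png",cv2.resize(s[160:340,190:350],None,fx=3.3,fy=3.3,interpolation=cv2.INTER_CUBIC))
t=ctrl.snapshot("top");cv2.imwrite("pics/t7f.png",t)
cv2.imwrite("pics/t7.png",cv2.resize(t[140:265,230:350],None,fx=4.8,fy=4.8,interpolation=cv2.INTER_CUBIC))
E
```

```text
[ 0.61380237 -0.1531871   0.28777682] [ 9.18619438e-01 -3.95143101e-01 -5.08129151e-04] [-0.11205859 -0.6178684  -0.09615484]
```

View pics/w7.png

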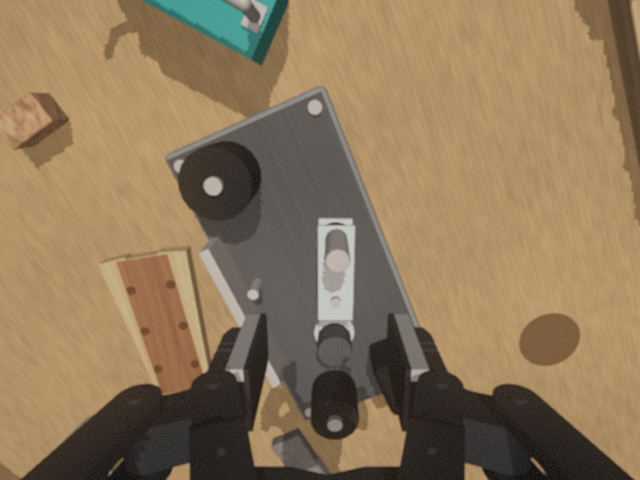

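View pics/s7.png

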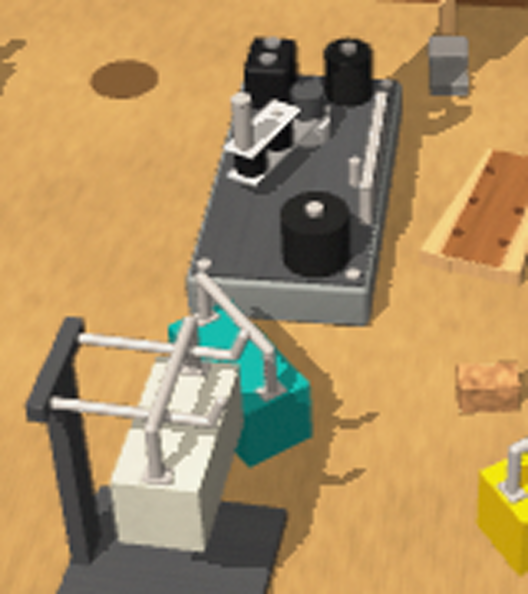

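View pics/t7.png

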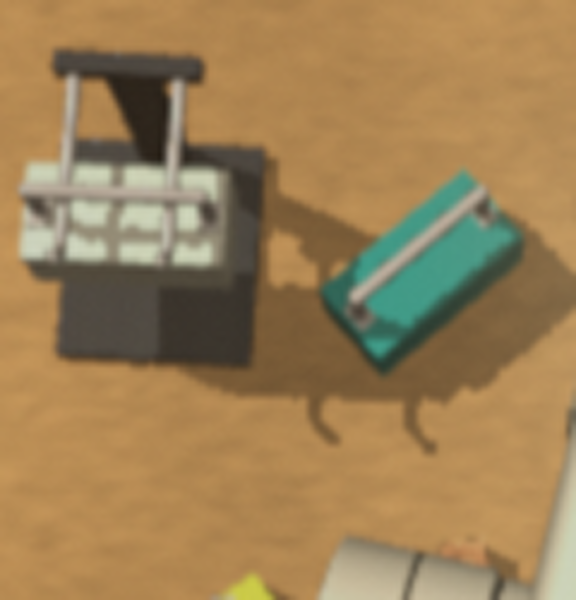

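The guard hangs on both prongs, let go: in the top crop the bar crosses both prongs between tips and crossbar. In the wrist view the post top is at (338,261) and the pivot cap at (333,345).

```bash
python3 - <<'E'
from h import *
np.set_printoptions(precision=4,suppress=True)
i=np.load("w7.npy",allow_pickle=True).item()
p=at_z("wrist",(338,261),.158,i);v=at_z("wrist",(335,338),.1,i);print(p,v,np.linalg.norm((p-v)[:2]),np.degrees(np.arctan2(*(p-v)[1::-1])))
print(at_z("wrist",(335,338),.09,i))
T=lambda p:cr(p,4.8,(230,140))
a=at_z("top",T((25,190)),.212);b=at_z("top",T((220,198)),.212);m=(a+b)/2;print(a,b)
s=np.array([.598,.2205]);x=np.array([.998,-.063]);y=np.array([.063,.998]);d=m[:2]-s;print("bar in seat",d@x,d@y)
E
```

```text
[ 0.6117 -0.1753  0.158 ] [ 0.5734 -0.2633  0.1   ] 0.0960490574187223 66.46707684137503
[ 0.5712 -0.269   0.09  ]
[0.5998 0.2744 0.212 ] [0.5921 0.1583 0.212 ]
bar in seat -0.0017709584902795036 -0.004272282542920006
```

Call:
jog_arm(steps="45 -1 -21.5 0 0;45 0 0 0 0;45 0 0 -30 0;45 0 0 -30 0;45 0 0 -30 0;45 0 0 -15 0;45 0 0 0 0;45 0 0 0 0;45 0 0 0 0")

```text
t: 12.03
ee_pos: [0.6141, -0.1744, 0.1846]
eef_rot: [[0.919, -0.394, 0.003], [-0.394, -0.919, -0.001], [0.003, -0.0, -1.0]]
wrist_force: [-0.8, 0.1, -0.6]
width: 0.0446
```

```bash
python3 - <<'E'
from h import *
import cv2
cv2.imwrite("pics/w8.png",ctrl.snapshot("wrist"));s=ctrl.snapshot("side")
cv2.imwrite("pics/s8.png",cv2.resize(s[140:260,230:350],None,fx=5,fy=5,interpolation=cv2.INTER_CUBIC))
E
```

```text
(no output)
```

View pics/w8.png

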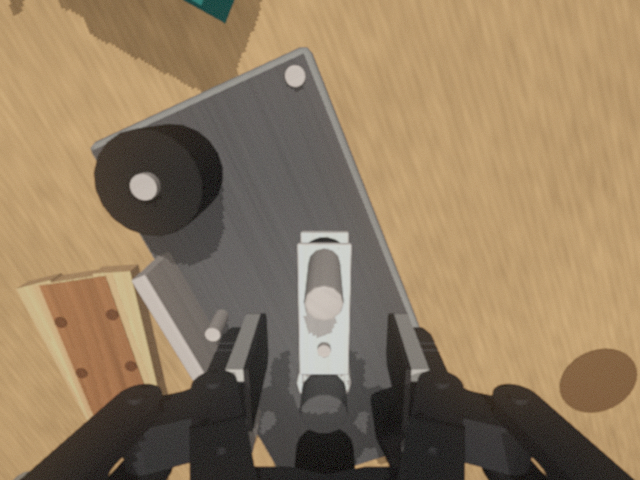

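View pics/s8.png

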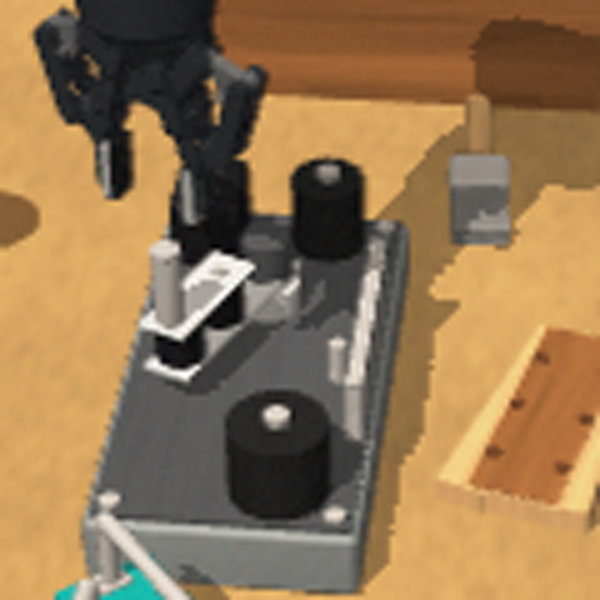

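```bash
python3 - <<'E'
from h import *
print(proj("wrist",[.6141,-.1744,.158]), at_z("wrist",(324,303),.158), ctrl.get_obs()["ee_pos"])
E
```

```text
(np.float64(327.1715666695484), np.float64(298.68482853157866)) [ 0.61195667 -0.17580014  0.158     ] [ 0.61441875 -0.17486403  0.18517372]
```

Call:
jog_arm(steps="45 -2 -0.5 -15 0;45 0 0 -20 0;45 0 0 -20 0;45 0 0 -10 0;45 0 0 0 0;45 0 0 0 0;45 0 0 0 0;15 0 0 0 0;10 0 0 0 0;10 0 0 0 0", grip_force=40)

```text
t: 12.97
ee_pos: [0.612, -0.1757, 0.1193]
eef_rot: [[0.919, -0.395, 0.003], [-0.395, -0.919, -0.001], [0.003, -0.0, -1.0]]
wrist_force: [0.0, -1.0, 3.4]
width: 0.0165
```

Call:
jog_arm(steps="10 0 0 0 0;10 0 0 0 0;10 0 0 0 0;10 0 0 0 0")

```text
t: 13.3
ee_pos: [0.612, -0.1757, 0.1193]
eef_rot: [[0.919, -0.395, 0.003], [-0.395, -0.919, -0.001], [0.003, -0.0, -1.0]]
wrist_force: [0.2, -0.3, 5.0]
width: 0.0168
```

```bash
python3 -c "
import numpy as np
a=np.radians(np.linspace(66.6,66.6+45.8,13));p=110*np.c_[np.cos(a),np.sin(a)];print(np.round(np.diff(p,axis=0),1))"
```

```text
[[-6.8  2.7]
 [-7.   2.2]
 [-7.1  1.8]
 [-7.2  1.3]
 [-7.3  0.8]
 [-7.3  0.3]
 [-7.3 -0.2]
 [-7.3 -0.7]
 [-7.2 -1.2]
 [-7.1 -1.6]
 [-7.  -2.1]
 [-6.9 -2.6]]
```

Call:
jog_arm(steps="10 -6.8 2.7 0 3.8;10 -7 2.2 0 3.8;10 -7.1 1.8 0 3.8;10 -7.2 1.3 0 3.8;10 -7.3 0.8 0 3.8;10 -7.3 0.3 0 3.8;10 0 0 0 0;10 0 0 0 0")

```text
t: 13.97
ee_pos: [0.5703, -0.1666, 0.1192]
eef_rot: [[1.0, -0.01, 0.005], [-0.01, -1.0, -0.001], [0.005, 0.001, -1.0]]
wrist_force: [4.0, 0.2, 6.1]
width: 0.0174
```

Call:
jog_arm(steps="10 -7.3 -0.2 0 3.8;10 -7.3 -0.7 0 3.8;10 -7.2 -1.2 0 3.8;10 -7.1 -1.6 0 3.8;10 -7 -2.1 0 3.8;10 0 0 0 0;10 0 0 0 0")

```text
t: 14.55
ee_pos: [0.5349, -0.1717, 0.1192]
eef_rot: [[0.949, 0.317, 0.005], [0.317, -0.949, 0.001], [0.005, 0.001, -1.0]]
wrist_force: [6.3, 2.3, 6.1]
width: 0.0173
```

Call:
jog_arm(steps="10 -3.5 -1.3 0 1.9;10 -3.4 -1.3 0 1.9;10 0 0 0 0;10 0 0 0 0")

```text
t: 14.88
ee_pos: [0.5282, -0.1741, 0.1193]
eef_rot: [[0.925, 0.379, 0.005], [0.379, -0.925, 0.001], [0.005, 0.001, -1.0]]
wrist_force: [5.8, 3.7, 5.9]
width: 0.017
```

Call:
jog_arm(steps="10 -1 -0.4 0 0;10 -1 -0.4 0 0;10 0 0 0 0;10 0 0 0 0")

```text
t: 15.22
ee_pos: [0.527, -0.1746, 0.1192]
eef_rot: [[0.925, 0.38, 0.006], [0.38, -0.925, 0.002], [0.007, 0.001, -1.0]]
wrist_force: [7.3, 4.3, 6.6]
width: 0.0172
```

Call:
jog_arm(steps="10 -1 -0.4 0 0;10 -1 -0.4 0 0;10 0 0 0 0;10 0 0 0 0")

```text
t: 15.55
ee_pos: [0.5263, -0.1749, 0.1193]
eef_rot: [[0.925, 0.381, 0.009], [0.381, -0.925, 0.002], [0.009, 0.001, -1.0]]
wrist_force: [11.5, 5.1, 2.6]
width: 0.0173
```

```bash
python3 - <<'E'
from h import *
import cv2
o=ctrl.get_obs();print(o["t"],o["ee_pos"],o["wrist_force"])
cv2.imwrite("pics/w9.png",ctrl.snapshot("wrist"));s=ctrl.snapshot("side");cv2.imwrite("pics/s9f.png",s)
cv2.imwrite("pics/s9.png",cv2.resize(s[150:350,190:350],None,fx=3,fy=3,interpolation=cv2.INTER_CUBIC))
cv2.imwrite("pics/t9.png",ctrl.snapshot("top"))
E
```

```text
15.55 [ 0.52628791 -0.17488776  0.11928164] [11.50200444  5.111787    2.59716863]
```

View pics/w9.png

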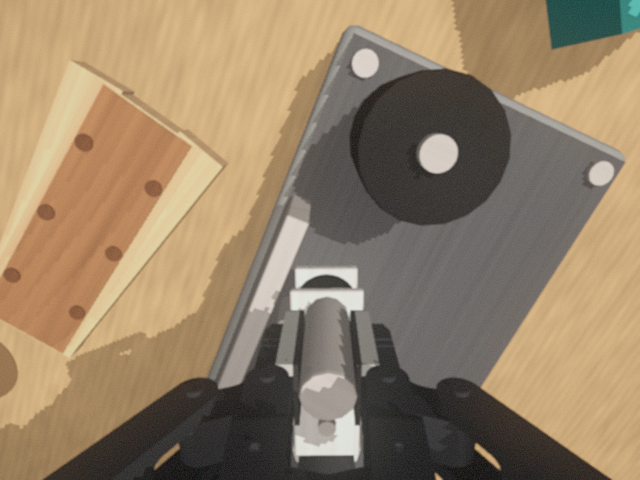

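View pics/s9.png

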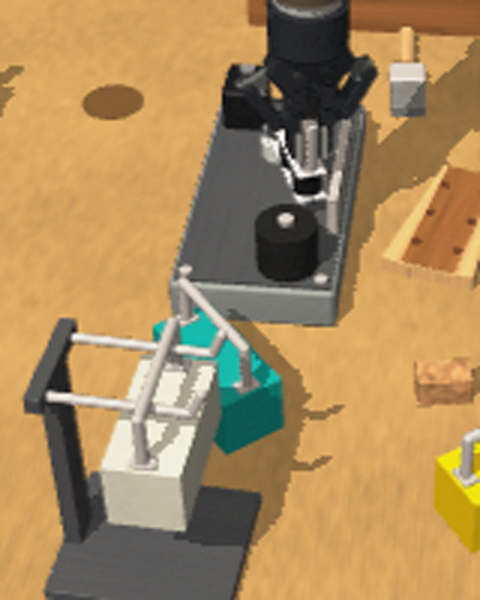

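View pics/t9.png

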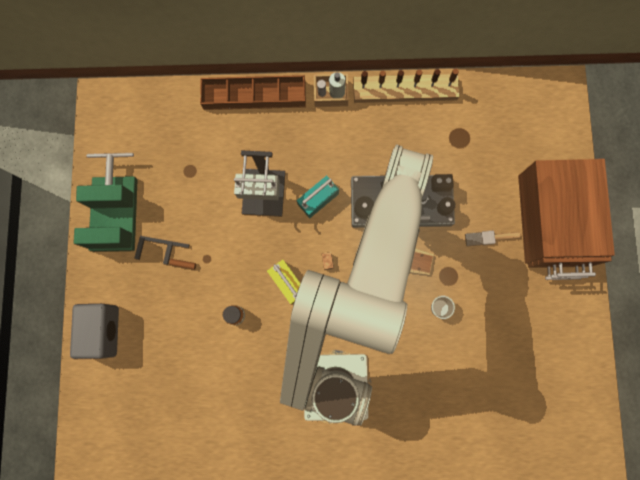

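The force went from 8.5 to 12.6 N with almost no travel, so the arm is at its stop. The post's chord of about 86 mm corresponds to 0.80 rad. I'll hold briefly, then hand in.

Call:
jog_arm(steps="10 0 0 0 0;10 0 0 0 0;10 0 0 0 0;10 0 0 0 0;10 0 0 0 0;10 0 0 0 0")

```text
t: 16.2
ee_pos: [0.5263, -0.1749, 0.1193]
eef_rot: [[0.925, 0.381, 0.009], [0.381, -0.925, 0.002], [0.009, 0.001, -1.0]]
wrist_force: [10.4, 4.5, 3.6]
width: 0.0172
```

```bash
python3 - <<'E'
from plant import ctrl
o=ctrl.get_obs();print(o["t"],o["ee_pos"],o["wrist_force"],o["width"]); print(ctrl.finish_job())
E
```

```text
16.2 [ 0.52628967 -0.17488369  0.1192879 ] [10.4310637   4.50220911  3.6077959 ] 0.017185684095885605
the job is handed in; nothing more can be done
None
```

I hung the white guard by its bail on both prongs and let go of it. I then gripped the tensioner post, swung the arm forward to its stop, and handed the job in at 16.2 s still holding it there. The hand-in gives no verdict, so these are my own last checks:

- **Guard:** after letting go, the bar was about 2 mm in front of hook_seat and 4 mm to one side. It was upright with nothing touching it, and still hanging the same way in the final pictures.
- **Tensioner:** the post moved about 86 mm in a straight line, which is 0.80 rad. The sideways push on the post rose from about 8.5 N to 12.6 N with almost no further travel, so the arm is at its stop. It held steady at about 11 N.
- **Bystanders:** the ones visible in the last top picture look unmoved by eye. The robot arm partly covered the headstock blank there, but the wrist picture showed it in place.
- **Disagreements:** the finger opening read about 2 mm less than the bar and 1 mm less than the post, though both grips held. Locating the pivot cap from the wrist picture gave about 96 mm to the post instead of 110 mm, probably because I assumed the wrong cap height. The top view gave 111 mm, and I used that.

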